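# Bolt the cell box shut

### The job

Lock the white cell box: slide the steel barrel bolt on its lid across to the robot's left, through the staple on the left leaf, with the black-knobbed handle up, then turn the handle down towards the robot until it is fully home in the notch of the brass keeper rail, and let go. The rail is adjustable, so the notch has to be felt for: lean the handle on the rail only lightly, and press it home gently: never force it. Leave the bottle, the tin and the screwdriver where they are.

Things in the scene. Friction and masses are not known exactly. Their poses are not given: they have to be found in the camera images.
- case: Fixed white cell box, 240 x 360 mm, lid top 100 mm above the bench. Origin: centre of the underside; -x its front, y its left. On the lid's front edge stands the brass keeper rail: 6 mm thick, 14 to 20 mm in front of the rod's axis, 14 mm higher than it, along the handle's whole travel. Over 35 N from the handle damages it; by leverage about 11 N at the knob does that.
- bolt_base: Fixed bolt mount on the right leaf. Origin: on the lid top, right below the axis of the rod (14 mm thick), which lies along this body's y, 22 mm above the origin. +y: slides across; -x: towards the robot. Two dark guide blocks, 36 mm high, stand at y = -55 and +70 mm, the handle between them; the 36 mm high staple stands at y = +108 mm on the left leaf.
- bolt (a joint): Slide of the rod along the mount's +y, in m: 0 drawn back, 0.078 end stop. It rubs with about 2.5 N. The handle is at y = -30 mm + this value in the mount's frame. About 0.042 is through the staple; the notch is met at 0.046 to 0.070.
- bolt_lever (a joint): Turn of the handle about the rod's axis, in rad: 0 straight up, growing as it comes down towards the robot (the mount's -x); about 1.57 is fully home in the notch. It stays where it is left (rubs with about 1.5 N at the knob). On the rail beside the notch it is stopped at about 0.58.
- knob (a point): Centre of the handle's black knob, a drum 22 mm in diameter and 24 mm long, its flat ends facing along the slide (mount's +y and -y), on an 8 mm thick steel stem; 65 mm from the rod's axis. Pinched from above by its flat ends it can pivot between the fingers as the handle turns.
- notch_nominal (a point): Where the notch's centre would be with the rail in mid adjustment (mount y = +28 mm, met at bolt = 0.058), at the rod's height, mid rail thickness. The real notch lies up to 12 mm either way of it along y, unmeasured: see or feel for it. The notch is 12 mm wide for the 8 mm stem, open at the top, its floor 18 mm above the lid.
- bottle_mid (a point): Amber bottle standing on the bench left of the box, 60 mm in diameter, 130 mm high; point at half height. Leave alone.
- tin_mid (a point): Aluminium tin standing on the lid behind the bolt, 60 mm in diameter, 45 mm high; point at half height. Leave alone.
- screwdriver: Screwdriver lying on the bench right of the box. Leave alone.

How it is judged:
By the outcome, as a careful person would: the job done as asked, in the order asked, and still so for the second after the job is handed in, with the robot touching nothing.
It also fails if it takes over 72 s, if anything falls off the work surface, if the arm or the gripper's body presses on something with over 40 N, if the wrist force passes 120 N, or if a joint passes its speed limit or range.

### The arm

A 7-joint arm with a two-finger parallel gripper is mounted at the origin on the work surface. World frame = base frame: x ahead of the robot, y to its left, z up, the work surface at z = 0. Lengths are in m, angles in degrees, forces in N, time in s.
With the tool pointing down it reaches from about 0.4 to 0.875 m from the base axis. Payload 6.5 kg.
Tool frame: the origin (TCP) lies at the very end of the fingers, on their centre line; the grasp point (between the pads) lies 19 mm behind it; z points along the fingers, y is the direction in which the jaws open and shut (so a half turn about z gives the same grasp; the last joint's range is limited). The gripper opens to 85 mm and grips with 20 to 120 N. Pads are 22 mm wide; open, the fingers measure 114 mm over their backs; the gripper's body (76 mm by 85 mm) begins 54 mm behind the grasp point. The pads swing forward as they close: fully open they stand 13 mm farther back than shut.
Start: joints at [-67.85, 30.733, -0.252, 88.115, 0.149, 61.152, -4.079], TCP at [0.284, 0.584, 0.231] pointing down, gripper open.
Joint ranges: [-154.64, 154.64], [-21.42, 123.67], [-72.66, 72.17], [13.99, 137.28], [-74.86, 254.86], [10.95, 109.41], [-158.01, 158.01]. Speed limits (degrees/s): [136.94, 136.94, 180, 180, 180, 180, 180].

### API

Orientations are given as a 3x3 rotation matrix whose columns are the frame's x, y, z axes.
In Python, from station import ctrl, get_image, camera_info, outline_of, place_of gives the robot as it stands. The module is installed in compiled form; this text tells all that it offers.
- The arm moves only by the tool apply_moves, never from a script. Its argument "motion" is one flat list of numbers, 7 for each row, row after row: the shift along the tool's x, y, z in m, then the turn, a rotation vector about the tool's x, y, z in rad, then the opening in per cent of the stroke, from 0 (shut) to 100 (fully open). A call has 1 to 12 rows; each row shifts and turns the pose as measured when the row begins, along the tool's axes as they then stand; what a row does not reach is not made up. A row lasts 1/8 s, in which the tool goes at most 62.5 mm and 10.7 degrees, less where a joint would pass 70% of its speed; a pose out of reach is approached as far as the arm can. A call with a gripper value outside its range is refused whole. The fingers move at their own pace and stop on an object; the grip force is fixed at half the most. Time passes only in rows, so rows that do not move let the fingers close. It gives the time, the measured TCP pose, the force and the opening at its end, in the units of the state.
- ctrl.read_state(): the state, without advancing time (a new reading comes with each control period).
- get_image(name): name is "scene" or "top"; returns the picture (384x512x3 uint8, blue, green, red); there is no depth.
- camera_info(name): a dict with "fovy" (degrees; the focal length in pixels is half the picture's height over the tangent of half this angle, whatever the lens; pixels are square), "cx", "cy" (the principal point, pixels), "D" ([k1, k2, p1, p2, k3] as OpenCV has them; the pictures are not rectified), "R" (3x3) and "t" (3): a world point X has camera coordinates R X + t. Camera axes: x right, y down, z forward; pixel columns grow to the right and rows downward; lengths in m; the calibration is good to about 2 mm. A picture is of the moment at which its call begins. camera_info takes no time and is no camera call.
- ctrl.hand_in(): hands the job in, once; it reports no verdict.
Trained networks look in the newest picture that a camera, given by its name, has taken for a name from the list of things; names that differ only in an ending like _2 or _b are one class to them, and where a whole thing is asked for, a point or a joint stands for the part that bears it (a point fixed in the world has none). Each returns a list of dicts, best first, with "conf" (0 to 1); they miss things now and then, are a little off and sometimes report something else, mostly with a low value. They report only what shows in the picture. A call takes as long as a camera call.
- outline_of(name, camera): "mask" (384x512 bool, what is visible of it) and "centre" ([column, row] in pixels, amid what is visible of it).
- place_of(name, camera): "centre" ([column, row] in pixels: a listed point, or the origin of a listed thing).
The state is a dict: "time": time; "qpos": joint angles; "joint_velocities": joint speeds; "tau": joint torques, N m; "ee_pos": TCP position; "ee_rot": TCP orientation; "ft_force": force on the tool from outside, world axes, zero at the start; "moment": the same for the moment, N m; "finger_gap": opening from 0.0 (shut) to 1.0 (fully open).
Only numpy, scipy, OpenCV 4.12 (cv2) and the standard library are available. Lean on these libraries where they do the work, as an engineer would, in place of code of your own. Each camera call takes 0.05 s, during which the arm holds its last target. There are 200 camera calls.

## Working session

There is one attempt and no reset: what is moved stays moved. The work goes in short steps, Python scripts to look and compute and a tool call to move; the robot and the scene stay as the last step left them, time stands still between calls to the robot, and variables do not carry over. Pictures are saved under pics/ and viewed, about 8 in all and at most 12, crops included, and the job is handed in when it is done.

Besides the shell and the picture viewer there is one more tool, called after ">>>" as name(argument=value, ...) on one line, values as JSON. apply_moves: Moves the arm, as the interface text tells. Its arguments: {"type":"object","properties":{"motion":{"type":"array","items":{"type":"number"}}},"required":["motion"]}

```bash
mkdir -p pics; cat > h.py <<'E'
import numpy as np,cv2
from station import ctrl,get_image,camera_info,outline_of,place_of
def K(n):
    c=camera_info(n);f=192/np.tan(np.radians(c['fovy'])/2)
    return np.array([[f,0,c['cx']],[0,f,c['cy']],[0,0,1]]),np.array(c['D'],float),np.array(c['R'],float),np.array(c['t'],float)
def ray(n,p):
    k,D,R,t=K(n);u=cv2.undistortPoints(np.array([[p]],float),k,D)[0,0]
    return -R.T@t,R.T@np.array([u[0],u[1],1])
def onz(n,p,z):
    o,d=ray(n,p);return o+d*(z-o[2])/d[2]
def tri(p1,p2,n1='scene',n2='top'):
    o1,d1=ray(n1,p1);o2,d2=ray(n2,p2)
    s=np.linalg.lstsq(np.c_[d1,-d2],o2-o1,rcond=None)[0]
    a=o1+s[0]*d1;b=o2+s[1]*d2;return (a+b)/2,np.linalg.norm(a-b)
def proj(n,X):
    k,D,R,t=K(n);return cv2.projectPoints(np.array(X,float).reshape(-1,3),cv2.Rodrigues(R)[0],t,k,D)[0][:,0]
E
python3 - <<'E'
from h import *
np.set_printoptions(precision=4,suppress=True)
for n in('scene','top'):
    cv2.imwrite(f'pics/{n}1.png',get_image(n)); print(n,-K(n)[2].T@K(n)[3],K(n)[2][2],K(n)[0][0,0])
names=['case','bolt_base','knob','notch_nominal','bottle_mid','tin_mid','screwdriver']
for m in names:
    c={}
    for n in('scene','top'):
        r=place_of(m,n); print(m,n,[(np.round(x['centre'],1),round(x['conf'],2)) for x in r[:2]])
        if r:c[n]=r[0]['centre']
    if len(c)==2:print('   ',*tri(c['scene'],c['top']))
s=ctrl.read_state();print(s)
E
```

```text
scene [1.3207 0.3812 1.0538] [-0.5744 -0.2968 -0.7628] 454.36483915852705
top [0.4742 0.0278 1.4428] [ 0.1088 -0.0137 -0.994 ] 482.35057837528586
case scene [(array([214.8, 223.2]), 0.61)]
case top [(array([280.8, 171.5]), 0.87)]
    [ 0.6642 -0.0901  0.0023] 0.0062423259996635125
bolt_base scene []
bolt_base top [(array([298.8, 191.9]), 0.81)]
knob scene [(array([205.7, 151.3]), 0.58)]
knob top [(array([299.2, 192.4]), 0.7), (array([314.1, 196.5]), 0.69)]
    [ 0.5903 -0.1338  0.2059] 0.03457273902972949
notch_nominal scene [(array([226. , 170.4]), 0.71)]
notch_nominal top [(array([293.3, 203. ]), 0.94)]
    [ 0.5602 -0.1122  0.1179] 0.00017445411280417612
bottle_mid scene [(array([310.9, 230.8]), 0.55)]
bottle_mid top [(array([302.4, 190.8]), 0.74), (array([187.8, 187.9]), 0.71)]
    [0.5837 0.0112 0.0393] 0.31672779667662615
tin_mid scene [(array([211.1, 210.8]), 0.73)]
tin_mid top [(array([273.3, 150.1]), 0.94)]
    [ 0.7093 -0.0622  0.1247] 0.011700562029821728
screwdriver scene [(array([125.6, 218.1]), 0.53)]
screwdriver top [(array([361.1, 133.1]), 0.65)]
    [ 0.7811 -0.3331  0.0086] 0.004026933920457171
{'time': 0.8, 'qpos': array([-67.8511,  30.732 ,  -0.2542,  88.1149,   0.1479,  61.1519,
        -4.0796]), 'joint_velocities': array([ 0.0171, -0.1251,  0.0248,  0.0387,  0.0456,  0.0865,  0.2208]), 'tau': array([  0.0005, -58.3288,   1.048 , -25.9418,   0.0124,   0.0019,
        -0.    ]), 'ee_pos': array([0.2843, 0.5845, 0.2313]), 'ee_rot': array([[-0.8993,  0.4374,  0.    ],
       [ 0.4374,  0.8993,  0.    ],
       [ 0.    ,  0.    , -1.    ]]), 'ft_force': array([-0.2469,  0.5517,  0.1866]), 'moment': array([0.024 , 0.053 , 0.0207]), 'finger_gap': 1.000874254254742}
```

```bash
python3 - <<'E'
import cv2,numpy as np
a=cv2.imread('pics/scene1.png')[90:270,110:350];b=cv2.imread('pics/top1.png')[110:290,170:410]
cv2.imwrite('pics/c1.png',cv2.resize(a,(800,600),interpolation=cv2.INTER_CUBIC))
cv2.imwrite('pics/c2.png',cv2.resize(b,(800,600),interpolation=cv2.INTER_CUBIC))
E
```

```text
(no output)
```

View pics/c1.png

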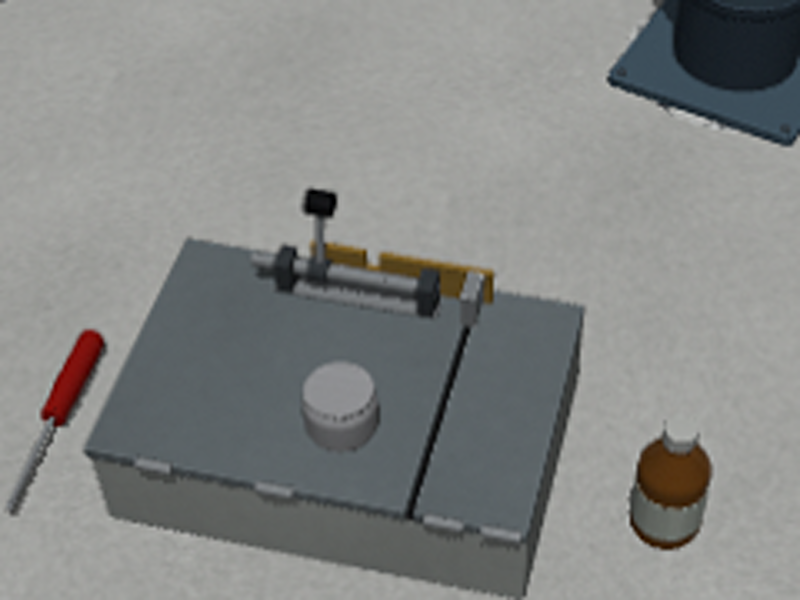

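View pics/c2.png

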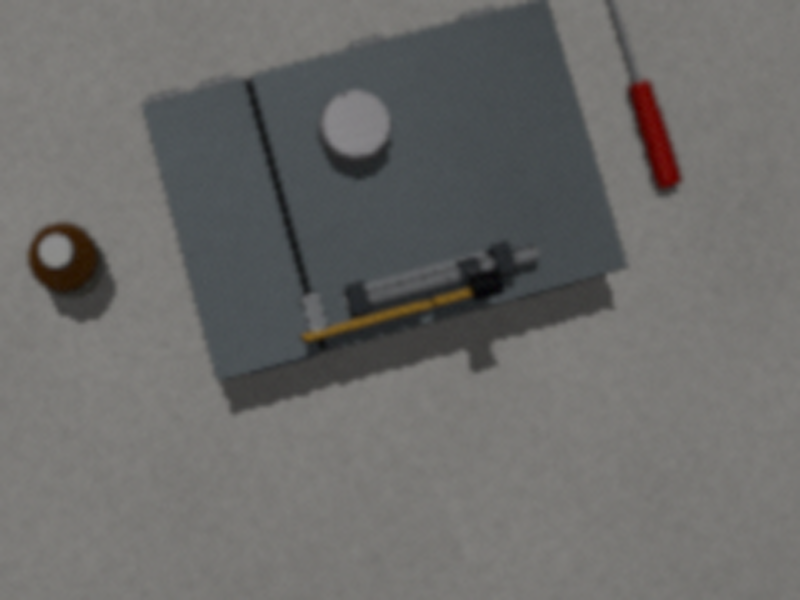

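```bash
python3 - <<'E'
from h import *
np.set_printoptions(precision=4,suppress=True)
S=lambda x,y:(110+x*.3-.35,90+y*.3-.35)
T=lambda x,y:(170+x*.3-.35,110+y*.3-.35)
k,e=tri((205.9,151),T(486,284));print('knob',k,e)
k2,e=tri((205.7,151.3),(314.1,196.5));print('knob net',k2,e)
L=onz('top',T(357,292),.136);R=onz('top',T(501,252),.136);print('blocks',L,R,np.linalg.norm(L-R))
u=(L-R)[:2];print('yaw of y axis from blocks',np.degrees(np.arctan2(-u[0],u[1])))
c=[onz('top',T(*p),.1) for p in [(147,103),(549,3),(624,268),(222,378)]]
for i,j in((1,0),(2,3)):
    v=(c[j]-c[i])[:2];print('case',np.linalg.norm(v),np.degrees(np.arctan2(-v[0],v[1])))
print('case ctr',np.mean(c,0))
r=outline_of('bolt_base','top');print([(x['conf'],x['centre']) for x in r])
# frame
a=np.arctan2(-u[0],u[1]);y=np.array([-np.sin(a),np.cos(a)]);x=np.array([np.cos(a),np.sin(a)])
o=L[:2]/2+R[:2]/2-y*.0075;print('origin',o,'yaw',np.degrees(a))
for nm,p in(('nscene',onz('scene',S(373,262),.134)),('ntop',onz('top',T(432,302),.136)),('nom',np.array([.5602,-.1122])),('knob',k),('knet',k2)):
    d=p[:2]-o;print(nm,p,'local',x@d,y@d)
E
```

```text
knob [ 0.5774 -0.1637  0.1852] 0.0002688838849303334
knob net [ 0.5746 -0.1631  0.1814] 0.005307120362561335
blocks [ 0.5746 -0.0652  0.136 ] [ 0.6079 -0.184   0.136 ] 0.12332738755996495
yaw of y axis from blocks 15.644897886540718
case 0.35697164148606736 14.668143601288568
case 0.3527109129323702 15.317091565567512
case ctr [ 0.6672 -0.0939  0.1   ]
[(0.61, [304.9, 191.3]), (0.23, [314.6, 195.0])]
origin [ 0.5933 -0.1318] yaw 15.644897886540718
nscene [ 0.572  -0.1189  0.134 ] local -0.016971052498863576 0.018173089850839
ntop [ 0.5666 -0.1267  0.136 ] local -0.024283282306901823 0.012196483481326247
nom [ 0.5602 -0.1122] local -0.026543723182999062 0.02783654740539951
knob [ 0.5774 -0.1637  0.1852] local -0.023886839123319237 -0.02634479967024042
knet [ 0.5746 -0.1631  0.1814] local -0.02641154465774371 -0.025068655552005083
```

```bash
cat > fit.py <<'E'
from h import *
from scipy.optimize import least_squares
np.set_printoptions(precision=4,suppress=True)
S=lambda x,y:(110+x*.3-.35,90+y*.3-.35)
T=lambda x,y:(170+x*.3-.35,110+y*.3-.35)
def W(p,l):
    c,s=np.cos(p[2]),np.sin(p[2]);return np.array([p[0]+c*l[0]-s*l[1],p[1]+s*l[0]+c*l[1],.1+l[2]])
def pts(p):
    th=p[5]
    kn=(-.065*np.sin(th),-.03+p[4],.022+.065*np.cos(th))
    return [('scene',(0,-.055,.036),S(287,252)),('scene',(0,.07,.036),S(430,273)),('scene',(0,.108,.036),S(474,281)),
     ('top',(0,-.055,.036),T(501,252)),('top',(0,.07,.036),T(357,295)),
     ('scene',kn,S(320,203)),('top',kn,T(486,284)),('scene',(-.017,p[3],.036),S(372,254)),('top',(-.017,p[3],.036),T(432,301))]
f=lambda p:np.concatenate([proj(n,W(p,l))[0]-q for n,l,q in pts(p)])
r=least_squares(f,[.58,-.12,.267,.02,0,0],loss='soft_l1');print(r.x,np.degrees(r.x[2]));print(f(r.x).reshape(-1,2))
p=r.x;print('axis',W(p,(0,0,.022)),'knob',W(p,pts(p)[5][1]),'nom',W(p,(-.017,.028,.022)))
# rail line in top, x local
for q in((303,337),(470,294)):
    d=onz('top',T(*q),.136)[:2]-p[:2];print(d@[np.cos(p[2]),np.sin(p[2])])
E
python3 fit.py
```

```text
[ 0.5877 -0.1331  0.3224  0.0142  0.0036  0.3135] 18.47258977329735
[[-0.3687  1.8422]
 [ 0.108   1.1761]
 [ 0.3175  0.5326]
 [ 0.4632  0.9855]
 [ 0.5399  2.4238]
 [ 0.0513  0.6376]
 [ 0.1761  0.1741]
 [-0.6802  0.0775]
 [-0.6018  0.107 ]]
axis [ 0.5877 -0.1331  0.122 ] knob [ 0.5771 -0.1644  0.1838] nom [ 0.5627 -0.1119  0.122 ]
-0.011927748310262193
-0.021655333275503102
```

```bash
cat > fit2.py <<'E'
from fit import *
print('-----')
yaw=np.radians(15.0)
ext=[(303,337),(387,315),(470,294)]
def g(p):
    a=f(p)
    b=[((onz('top',T(*q),.136)[:2]-p[:2])@[np.cos(p[2]),np.sin(p[2])]+.017)*360 for q in ext]
    return np.r_[a,b,(p[2]-yaw)*100]
r=least_squares(g,p,loss='soft_l1');p=r.x;print(p,np.degrees(p[2]));print(g(p))
print('axis',W(p,(0,0,.022)),'knob',W(p,pts(p)[5][1]),'nom',W(p,(-.017,.028,.022)))
E
python3 fit2.py
```

```text
[ 0.5877 -0.1331  0.3224  0.0142  0.0036  0.3135] 18.47258977329735
[[-0.3687  1.8422]
 [ 0.108   1.1761]
 [ 0.3175  0.5326]
 [ 0.4632  0.9855]
 [ 0.5399  2.4238]
 [ 0.0513  0.6376]
 [ 0.1761  0.1741]
 [-0.6802  0.0775]
 [-0.6018  0.107 ]]
axis [ 0.5877 -0.1331  0.122 ] knob [ 0.5771 -0.1644  0.1838] nom [ 0.5627 -0.1119  0.122 ]
-0.011927748310262193
-0.021655333275503102
-----
[ 0.586  -0.1336  0.265   0.0131  0.0027  0.2571] 15.18138985691536
[ 0.1473  0.6061 -0.0468  1.729   0.0181  1.6486  0.9939  2.7363  0.2902
  1.667   0.0716  0.4052  0.1608  0.1164 -0.6115 -0.1899 -0.4609  0.4747
 -0.0207 -0.1926 -0.6028  0.3166]
axis [ 0.586  -0.1336  0.122 ] knob [ 0.5772 -0.1642  0.1849] nom [ 0.5622 -0.111   0.122 ]
```

```bash
cat > mv.py <<'E'
from h import *
from scipy.spatial.transform import Rotation as Ro
np.set_printoptions(precision=4,suppress=True)
def Rt(deg=15):
    a=np.radians(deg);y=np.array([-np.sin(a),np.cos(a),0]);z=np.array([0,0,-1.]);return np.c_[np.cross(y,z),y,z]
def plan(P,deg=15,n=1):
    s=ctrl.read_state();p,R=np.array(s['ee_pos']),np.array(s['ee_rot'])
    w=Ro.from_matrix(R.T@Rt(deg)).as_rotvec();d=(np.array(P)-p)/n
    for i in range(n):
        print(np.round(np.r_[R.T@d,w/n],4).tolist());R=R@Ro.from_rotvec(w/n).as_matrix()
E
python3 -c "
from mv import *
plan([.577,-.164,.26],15,14)"
```

```text
[-0.0422, -0.0389, -0.002, -0.0, 0.0, -0.051]
[-0.0401, -0.041, -0.002, -0.0, 0.0, -0.051]
[-0.038, -0.043, -0.002, -0.0, 0.0, -0.051]
[-0.0358, -0.0449, -0.002, -0.0, 0.0, -0.051]
[-0.0334, -0.0467, -0.002, -0.0, 0.0, -0.051]
[-0.031, -0.0483, -0.002, -0.0, 0.0, -0.051]
[-0.0285, -0.0498, -0.002, -0.0, 0.0, -0.051]
[-0.0259, -0.0512, -0.002, -0.0, 0.0, -0.051]
[-0.0233, -0.0525, -0.002, -0.0, 0.0, -0.051]
[-0.0206, -0.0536, -0.002, -0.0, 0.0, -0.051]
[-0.0178, -0.0546, -0.002, -0.0, 0.0, -0.051]
[-0.015, -0.0554, -0.002, -0.0, 0.0, -0.051]
[-0.0121, -0.0561, -0.002, -0.0, 0.0, -0.051]
[-0.0093, -0.0567, -0.0021, -0.0, 0.0, -0.051]
```

>>> apply_moves(motion=[-0.042,-0.039,-0.002,0,0,-0.051,100,-0.04,-0.041,-0.002,0,0,-0.051,100,-0.038,-0.043,-0.002,0,0,-0.051,100,-0.036,-0.045,-0.002,0,0,-0.051,100,-0.033,-0.047,-0.002,0,0,-0.051,100,-0.031,-0.048,-0.002,0,0,-0.051,100,-0.0285,-0.05,-0.002,0,0,-0.051,100,-0.026,-0.051,-0.002,0,0,-0.051,100,-0.023,-0.0525,-0.002,0,0,-0.051,80,-0.021,-0.054,-0.002,0,0,-0.051,70,-0.018,-0.055,-0.002,0,0,-0.051,60,-0.015,-0.055,-0.002,0,0,-0.051,60])

```text
time: 2.35
ee_pos: [0.5498, -0.0684, 0.2566]
ee_rot: [[-0.982, -0.188, 0.007], [-0.188, 0.982, 0.007], [-0.008, 0.005, -1.0]]
ft_force: [0.3, -0.3, 0.3]
finger_gap: 0.598
```

```bash
python3 -c "
from mv import *
plan([.577,-.164,.25],15,3)"
```

```text
[-0.0029, -0.033, 0.0021, 0.0016, 0.0028, -0.0242]
[-0.0021, -0.0331, 0.0021, 0.0016, 0.0028, -0.0242]
[-0.0013, -0.0331, 0.0021, 0.0016, 0.0028, -0.0242]
```

>>> apply_moves(motion=[-0.003,-0.033,0.002,0.0016,0.0028,-0.024,60,-0.002,-0.033,0.002,0.0016,0.0028,-0.024,60,-0.0013,-0.033,0.002,0.0016,0.0028,-0.024,60,0,0,0,0,0,0,60])

```text
time: 2.85
ee_pos: [0.5782, -0.1735, 0.2508]
ee_rot: [[-0.967, -0.253, 0.002], [-0.253, 0.967, -0.003], [-0.001, -0.003, -1.0]]
ft_force: [0.1, 0.3, 0.4]
finger_gap: 0.603
```

```bash
python3 - <<'E'
from mv import *
a=get_image('scene')[110:200,150:270];b=get_image('top')[150:240,240:360]
cv2.imwrite('pics/d.png',np.vstack([cv2.resize(x,(400,300),interpolation=cv2.INTER_CUBIC) for x in(a,b)]))
plan([.577,-.164,.173],15,3)
E
```

```text
[-0.0001, 0.002, 0.0259, -0.0004, 0.0005, -0.0008]
[-0.0001, 0.002, 0.0259, -0.0004, 0.0005, -0.0008]
[-0.0001, 0.002, 0.0259, -0.0004, 0.0005, -0.0008]
```

View pics/d.png

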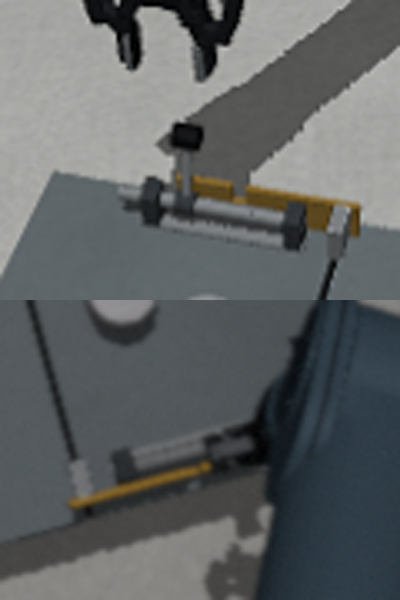

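>>> apply_moves(motion=[0,0.006,0.02,0,0,0,60,0,0.001,0.02,0,0,0,60,0,0,0.02,0,0,0,60,0,0,0.02,0,0,0,60,0,0,0,0,0,0,60])

```text
time: 3.58
ee_pos: [0.5774, -0.1536, 0.17]
ee_rot: [[-0.964, -0.266, 0.004], [-0.266, 0.964, 0.004], [-0.005, 0.003, -1.0]]
ft_force: [0.2, -0.4, 0.4]
finger_gap: 0.599
```

```bash
python3 - <<'E'
from mv import *
a=get_image('scene')[110:200,150:270]
cv2.imwrite('pics/e.png',cv2.resize(a,(600,450),interpolation=cv2.INTER_CUBIC))
s=ctrl.read_state();print(proj('scene',s['ee_pos'])-[150,110], proj('scene',[.577,-.164,.185])-[150,110])
plan([.577,-.164,.168],15,1)
E
```

```text
[[59.0213 46.0393]] [[55.8232 40.916 ]]
[0.004, -0.0095, 0.0031, 0.002, 0.0066, 0.0074]
```

View pics/e.png

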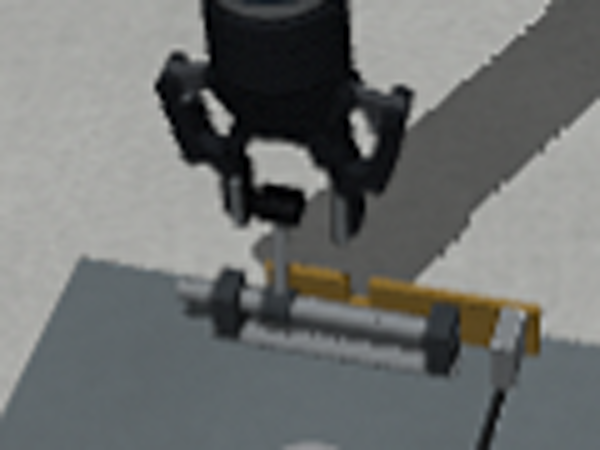

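>>> apply_moves(motion=[0.003,-0.009,0.002,0.002,0.006,0.007,60,0,0,0,0,0,0,40,0,0,0,0,0,0,20,0,0,0,0,0,0,10,0,0,0,0,0,0,10,0,0,0,0,0,0,10])

```text
time: 4.38
ee_pos: [0.5793, -0.1635, 0.1717]
ee_rot: [[-0.966, -0.26, 0.004], [-0.26, 0.966, -0.0], [-0.004, -0.002, -1.0]]
ft_force: [-0.2, 1.0, -0.4]
finger_gap: 0.265
```

```bash
python3 - <<'E'
from mv import *
s=ctrl.read_state();print(s['ee_pos'],s['ee_rot'],s['ft_force'],s['finger_gap'])
E
```

```text
[ 0.5793 -0.1635  0.1717] [[-0.9657 -0.2598  0.0042]
 [-0.2598  0.9657 -0.0004]
 [-0.004  -0.0015 -1.    ]] [-0.173   0.9523 -0.4348] 0.26457693428555634
```

>>> apply_moves(motion=[0,0.002,0,0,0,0,10,0,0.004,0,0,0,0,10,0,0.004,0,0,0,0,10,0,0.004,0,0,0,0,10,0,0.004,0,0,0,0,10,0,0.004,0,0,0,0,10])

```text
time: 5.12
ee_pos: [0.5736, -0.1431, 0.1717]
ee_rot: [[-0.966, -0.259, 0.006], [-0.259, 0.966, -0.003], [-0.005, -0.005, -1.0]]
ft_force: [0.7, -2.5, -2.4]
finger_gap: 0.268
```

```bash
cat > st.py <<'E'
from mv import *
s=ctrl.read_state();p=s['ee_pos'];p0=np.array([.5793,-.1635,.1717]);y=np.array([-.2598,.9657,0]);x=np.array([.9657,.2598,0])
F=s['ft_force'];d=p-p0
print('t',round(s['time'],2),'dx',round(1e3*x@d,1),'dy',round(1e3*y@d,1),'z',round(1e3*p[2],1),'F x,y,z',round(x@F,1),round(y@F,1),round(F[2],1),'gap',round(s['finger_gap'],3))
E
python3 st.py
```

```text
t 5.12 dx -0.2 dy 21.1 z 171.7 F x,y,z 0.0 -2.6 -2.4 gap 0.268
```

>>> apply_moves(motion=[0,0.004,0,0,0,0,10,0,0.004,0,0,0,0,10,0,0.004,0,0,0,0,10,0,0.004,0,0,0,0,10,0,0.004,0,0,0,0,10,0,0.003,0,0,0,0,10,0,0.0,0,0,0,0,10])

```text
time: 6.0
ee_pos: [0.5669, -0.1188, 0.1717]
ee_rot: [[-0.966, -0.259, 0.005], [-0.259, 0.966, -0.003], [-0.004, -0.004, -1.0]]
ft_force: [-0.4, -1.7, -1.1]
finger_gap: 0.267
```

```bash
python3 st.py; python3 - <<'E'
from mv import *
a=get_image('scene')[110:200,150:270]
cv2.imwrite('pics/f.png',cv2.resize(a,(800,600),interpolation=cv2.INTER_CUBIC))
E
```

```text
t 6.0 dx -0.4 dy 46.4 z 171.7 F x,y,z -0.8 -1.5 -1.1 gap 0.267
```

View pics/f.png

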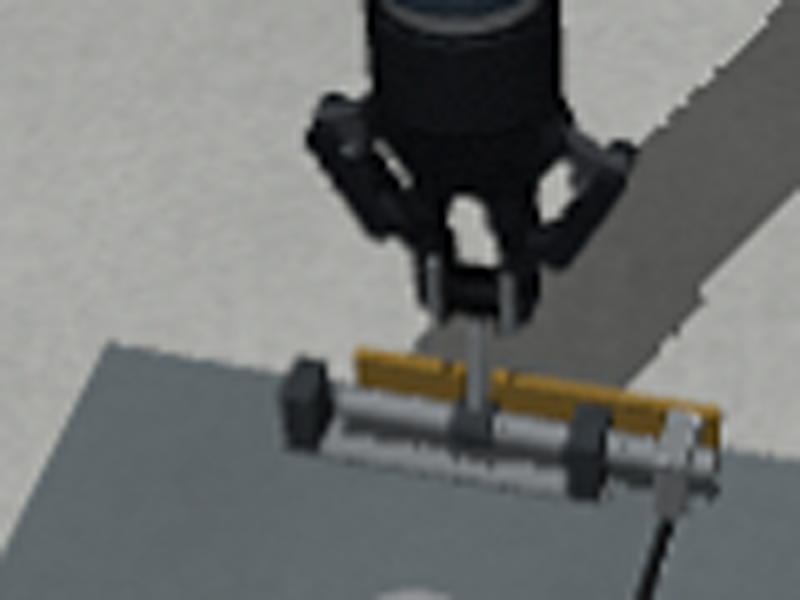

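```bash
python3 - <<'E' 2>/dev/null | sed '1,/-----/d'
from fit2 import *
C=lambda n:(n-[150,110]+.35)/.15
for yb in(.012,.015,.018,.02):
    print(yb,'stem',[C(proj('scene',W(p,(-.0*h,yb,.022+h)))[0]) for h in(.0,.035)],'notch',C(proj('scene',W(p,(-.017,yb,.034)))[0]))
E
```

```text
[ 0.586  -0.1336  0.265   0.0131  0.0027  0.2571] 15.18138985691536
[ 0.1473  0.6061 -0.0468  1.729   0.0181  1.6486  0.9939  2.7363  0.2902
  1.667   0.0716  0.4052  0.1608  0.1164 -0.6115 -0.1899 -0.4609  0.4747
 -0.0207 -0.1926 -0.6028  0.3166]
axis [ 0.586  -0.1336  0.122 ] knob [ 0.5772 -0.1642  0.1849] nom [ 0.5622 -0.111   0.122 ]
0.012 stem [array([461.3545, 423.9145]), array([457.1012, 365.815 ])] notch [471.0025 376.2796]
0.015 stem [array([468.1461, 425.1043]), array([464.0314, 367.006 ])] notch [477.7878 377.4495]
0.018 stem [array([474.9433, 426.2954]), array([470.9675, 368.1984])] notch [484.5786 378.6207]
0.02 stem [array([479.4779, 427.0902]), array([475.5948, 368.9941])] notch [489.1089 379.4022]
```

>>> apply_moves(motion=[0.003,0,0.0008,0,0,0,10,0.003,0,0.001,0,0,0,10,0.003,0,0.001,0,0,0,10,0.003,0,0.0012,0,0,0,10,0.003,0,0.0013,0,0,0,10,0,0,0,0,0,0,10])

```text
time: 6.8
ee_pos: [0.5653, -0.1192, 0.1712]
ee_rot: [[-0.965, -0.261, 0.034], [-0.261, 0.965, 0.0], [-0.032, -0.009, -0.999]]
ft_force: [1.8, -2.3, -4.0]
finger_gap: 0.268
```

```bash
python3 st.py
```

```text
t 6.8 dx -2.0 dy 46.5 z 171.2 F x,y,z 1.1 -2.7 -4.0 gap 0.268
```

>>> apply_moves(motion=[0.003,0,0.0009,0,-0.06,0,10,0.003,0,0.0009,0,-0.06,0,10,0.003,0,0.0009,0,-0.06,0,10,0,0,0,0,0,0,10])

```text
time: 7.3
ee_pos: [0.5565, -0.1208, 0.1674]
ee_rot: [[-0.943, -0.26, 0.21], [-0.255, 0.966, 0.049], [-0.216, -0.007, -0.976]]
ft_force: [5.2, -1.7, -4.5]
finger_gap: 0.267
```

```bash
cat >> st.py <<'E'
R=s['ee_rot'];a=.265
o=np.array([.586,-.1336,.122]);tilt=np.arctan2(x@R[:,2],-R[2,2]);r=p-o
print('tilt',round(tilt,3),'moment local y',round(y@s['moment'],2),'tcp rel axis',round(1e3*x@r,1),round(1e3*r[2],1))
E
python3 st.py
```

```text
t 7.3 dx -10.9 dy 47.1 z 167.4 F x,y,z 4.6 -3.0 -4.5 gap 0.267
tilt 0.217 moment local y -0.49 tcp rel axis -25.2 45.4
```

>>> apply_moves(motion=[0.003,0,0.0009,0,-0.06,0,10,0.002,0,0.0006,0,-0.04,0,10])

```text
time: 7.55
ee_pos: [0.5523, -0.1214, 0.1648]
ee_rot: [[-0.916, -0.26, 0.304], [-0.249, 0.966, 0.076], [-0.314, -0.007, -0.95]]
ft_force: [6.0, 0.2, -6.3]
finger_gap: 0.266
```

```bash
python3 st.py
```

```text
t 7.55 dx -15.1 dy 47.7 z 164.8 F x,y,z 5.8 -1.4 -6.3 gap 0.266
tilt 0.319 moment local y -0.41 tcp rel axis -29.4 42.8
```

>>> apply_moves(motion=[0.0015,0,0.0012,0,-0.03,0,10,0.0015,0,0.0012,0,-0.03,0,10])

```text
time: 7.8
ee_pos: [0.5499, -0.1222, 0.1626]
ee_rot: [[-0.896, -0.259, 0.36], [-0.243, 0.966, 0.091], [-0.372, -0.005, -0.928]]
ft_force: [-3.3, 0.8, 9.3]
finger_gap: 0.265
```

```bash
cat >> st.py <<'E'
h=.014;k=np.array([x@r,r[2]])-h*np.array([x@R[:,2],R[2,2]]);th=np.arctan2(-k[0],k[1]);n=k/np.linalg.norm(k);tt=np.array([-n[1],n[0]])
f2=np.array([x@F,F[2]]);print('theta',round(th,3),'rad',round(1e3*np.linalg.norm(k),1),'F radial',round(f2@n,1),'F tang(-=resist)',round(f2@tt,1))
E
python3 st.py
```

```text
t 7.8 dx -17.7 dy 47.6 z 162.6 F x,y,z -3.0 1.6 9.3 gap 0.265
tilt 0.381 moment local y 0.28 tcp rel axis -31.9 40.6
theta 0.606 rad 65.2 F radial 9.3 F tang(-=resist) -2.8
```

>>> apply_moves(motion=[0.001,0,-0.0001,0,-0.02,0,10,0.001,0,0.0003,0,-0.02,0,10])

```text
time: 8.05
ee_pos: [0.5484, -0.1224, 0.1617]
ee_rot: [[-0.881, -0.259, 0.397], [-0.238, 0.966, 0.102], [-0.41, -0.005, -0.912]]
ft_force: [5.2, -0.0, -4.4]
finger_gap: 0.266
```

```bash
python3 st.py
```

```text
t 8.05 dx -19.2 dy 47.7 z 161.7 F x,y,z 5.0 -1.4 -4.4 gap 0.266
tilt 0.422 moment local y -0.01 tcp rel axis -33.4 39.7
theta 0.641 rad 65.4 F radial -6.5 F tang(-=resist) -1.4
```

>>> apply_moves(motion=[0.0015,0,0.0009,0,-0.03,0,10,0.0015,0,0.0006,0,-0.03,0,10])

```text
time: 8.3
ee_pos: [0.5465, -0.1234, 0.1598]
ee_rot: [[-0.855, -0.258, 0.451], [-0.231, 0.966, 0.116], [-0.465, -0.004, -0.885]]
ft_force: [6.1, -1.0, -3.7]
finger_gap: 0.267
```

```bash
python3 st.py
```

```text
t 8.3 dx -21.3 dy 47.3 z 159.8 F x,y,z 5.7 -2.5 -3.7 gap 0.267
tilt 0.484 moment local y 0.21 tcp rel axis -35.5 37.8
theta 0.697 rad 65.4 F radial -6.5 F tang(-=resist) -2.0
```

>>> apply_moves(motion=[0.002,0,0.0011,0,-0.04,0,10,0.002,0,0.0009,0,-0.04,0,10,0.002,0,0.0008,0,-0.04,0,10])

```text
time: 8.68
ee_pos: [0.5451, -0.1247, 0.1701]
ee_rot: [[-0.814, -0.276, 0.511], [-0.217, 0.961, 0.174], [-0.539, 0.031, -0.842]]
ft_force: [35.1, 9.6, -52.5]
finger_gap: 0.26
```

```bash
python3 st.py
```

```text
t 8.68 dx -22.9 dy 46.4 z 170.1 F x,y,z 36.4 0.2 -52.5 gap 0.26
tilt 0.57 moment local y 0.25 tcp rel axis -37.2 48.1
theta 0.642 rad 74.7 F radial -63.8 F tang(-=resist) 2.3
```

>>> apply_moves(motion=[0,0,0,0,0,0,60,0,0,0,0,0,0,60])

```text
time: 8.93
ee_pos: [0.5435, -0.1237, 0.1684]
ee_rot: [[-0.816, -0.277, 0.508], [-0.214, 0.96, 0.179], [-0.537, 0.037, -0.843]]
ft_force: [-0.6, -0.5, -0.6]
finger_gap: 0.602
```

```bash
python3 st.py; python3 - <<'E'
from mv import *
s=ctrl.read_state();print(s['qpos'])
a=get_image('scene')[110:200,150:270]
cv2.imwrite('pics/g.png',cv2.resize(a,(800,600),interpolation=cv2.INTER_CUBIC))
E
```

```text
t 8.93 dx -24.2 dy 47.8 z 168.4 F x,y,z -0.7 -0.4 -0.6 gap 0.602
tilt 0.568 moment local y 0.62 tcp rel axis -38.5 46.4
theta 0.669 rad 74.2 F radial 0.0 F tang(-=resist) 0.9
[ 51.1591  23.6859 -36.5336 125.4641 -34.2299  11.1602 157.942 ]
```

View pics/g.png

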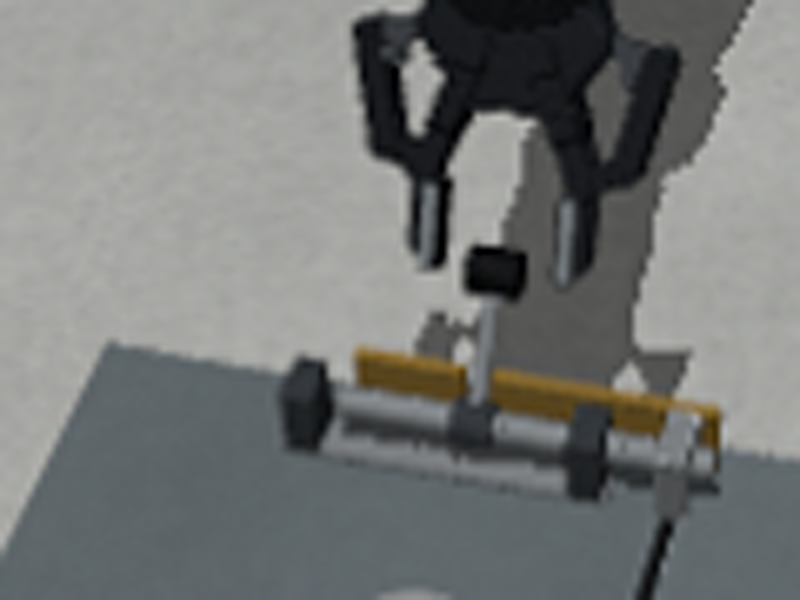

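```bash
python3 - <<'E' 2>/dev/null | sed '1,/-----/d'
from fit2 import *
from mv import *
for th in(.4,.5,.6,.7,.8): print(th,(proj('scene',W(p,(-.065*np.sin(th),.0167,.022+.065*np.cos(th))))[0]-[150,110]+.35)/.15)
k=W(p,(-.045,.0167,.17));print(k);plan(k,15,6)
E
```

```text
[ 0.586  -0.1336  0.265   0.0131  0.0027  0.2571] 15.18138985691536
[ 0.1473  0.6061 -0.0468  1.729   0.0181  1.6486  0.9939  2.7363  0.2902
  1.667   0.0716  0.4052  0.1608  0.1164 -0.6115 -0.1899 -0.4609  0.4747
 -0.0207 -0.1926 -0.6028  0.3166]
axis [ 0.586  -0.1336  0.122 ] knob [ 0.5772 -0.1642  0.1849] nom [ 0.5622 -0.111   0.122 ]
0.4 [481.8945 283.305 ]
0.5 [486.0344 278.7656]
0.6 [489.9925 275.7561]
0.7 [493.7302 274.2854]
0.8 [497.2125 274.346 ]
[ 0.5381 -0.1292  0.27  ]
[-0.0082, 0.0, -0.0149, 0.0068, 0.0946, 0.0013]
[-0.0067, -0.0001, -0.0156, 0.0068, 0.0946, 0.0013]
[-0.0052, -0.0002, -0.0161, 0.0068, 0.0946, 0.0013]
[-0.0037, -0.0003, -0.0165, 0.0068, 0.0946, 0.0013]
[-0.0021, -0.0004, -0.0168, 0.0068, 0.0946, 0.0013]
[-0.0005, -0.0005, -0.0169, 0.0068, 0.0946, 0.0013]
```

>>> apply_moves(motion=[0,0,-0.02,0,0,0,60,0,0,-0.03,0,0,0,60,0,0,-0.03,0,0,0,60])

```text
time: 9.35
ee_pos: [0.5015, -0.1367, 0.2368]
ee_rot: [[-0.817, -0.279, 0.505], [-0.216, 0.959, 0.181], [-0.535, 0.038, -0.844]]
ft_force: [0.0, -0.7, 0.5]
finger_gap: 0.603
```

```bash
python3 - <<'E'
from mv import *
s=ctrl.read_state();print(s['qpos'],s['ee_pos'],s['ft_force'])
plan([.5385,-.130,.27],15,6)
E
```

```text
[ 61.2271  12.9512 -40.884  126.0597 -34.4686  23.1857 157.9423] [ 0.5015 -0.1367  0.2368] [ 0.0178 -0.6544  0.4671]
[-0.0082, -0.0004, -0.0014, 0.0072, 0.0941, 0.0017]
[-0.0081, -0.0004, -0.0021, 0.0072, 0.0941, 0.0017]
[-0.0078, -0.0004, -0.0029, 0.0072, 0.0941, 0.0017]
[-0.0075, -0.0005, -0.0036, 0.0072, 0.0941, 0.0017]
[-0.0072, -0.0005, -0.0043, 0.0072, 0.0941, 0.0017]
[-0.0067, -0.0005, -0.0049, 0.0072, 0.0941, 0.0017]
```

>>> apply_moves(motion=[-0.008,0,-0.0015,0.007,0.094,0.0017,20,-0.008,0,-0.002,0.007,0.094,0.0017,0,-0.008,0,-0.003,0.007,0.094,0.0017,0,-0.0075,0,-0.0035,0.007,0.094,0.0017,0,-0.007,0,-0.004,0.007,0.094,0.0017,0,-0.007,0,-0.005,0.007,0.094,0.0017,0,0,0,0,0,0,-0.1,0,0,0,0,0,0,-0.1,0,0,0,0,0,0,-0.1,0])

```text
time: 10.48
ee_pos: [0.5355, -0.1356, 0.2776]
ee_rot: [[-0.851, -0.525, -0.013], [-0.525, 0.851, -0.019], [0.021, -0.009, -1.0]]
ft_force: [-0.2, -0.2, -0.5]
finger_gap: -0.002
```

```bash
python3 - <<'E'
from mv import *
s=ctrl.read_state();print(s['qpos'],s['ee_pos'],s['ee_rot'],s['ft_force'])
E
```

```text
[ 28.054   20.6364 -24.5105  98.7105  10.6763  63.4603 121.694 ] [ 0.5355 -0.1356  0.2776] [[-0.851  -0.5251 -0.0134]
 [-0.5248  0.851  -0.0187]
 [ 0.0212 -0.0089 -0.9997]] [-0.2283 -0.2468 -0.532 ]
```

```bash
python3 -c "
from mv import *
plan([.537,-.1295,.192],31.5,4)"
```

```text
[-0.0016, 0.0013, 0.0214, -0.0022, -0.0053, 0.0007]
[-0.0015, 0.0013, 0.0214, -0.0022, -0.0053, 0.0007]
[-0.0013, 0.0012, 0.0214, -0.0022, -0.0053, 0.0007]
[-0.0012, 0.0012, 0.0214, -0.0022, -0.0053, 0.0007]
```

>>> apply_moves(motion=[-0.0016,0.001,0.021,-0.002,-0.005,0,0,-0.0015,0.001,0.021,-0.002,-0.005,0,0,-0.0013,0.001,0.021,-0.002,-0.005,0,0,-0.0012,0.001,0.018,-0.002,-0.005,0,0,0,0,0,0,0,0,0])

```text
time: 11.1
ee_pos: [0.5375, -0.1297, 0.1972]
ee_rot: [[-0.85, -0.527, 0.001], [-0.527, 0.85, -0.006], [0.002, -0.005, -1.0]]
ft_force: [-1.0, 0.5, 0.5]
finger_gap: 0.002
```

```bash
python3 st.py; python3 - <<'E'
from mv import *
a=get_image('scene')[110:200,150:270]
cv2.imwrite('pics/h.png',cv2.resize(a,(800,600),interpolation=cv2.INTER_CUBIC))
plan([.537,-.1295,.186],31.5,1)
E
```

```text
t 11.1 dx -31.6 dy 43.5 z 197.2 F x,y,z -0.8 0.7 0.5 gap 0.002
tilt -0.0 moment local y -0.02 tcp rel axis -45.8 75.2
theta 0.474 rad 100.3 F radial 0.8 F tang(-=resist) 0.5
[0.0009, 0.001, 0.0121, -0.0066, -0.0004, 0.0053]
```

View pics/h.png

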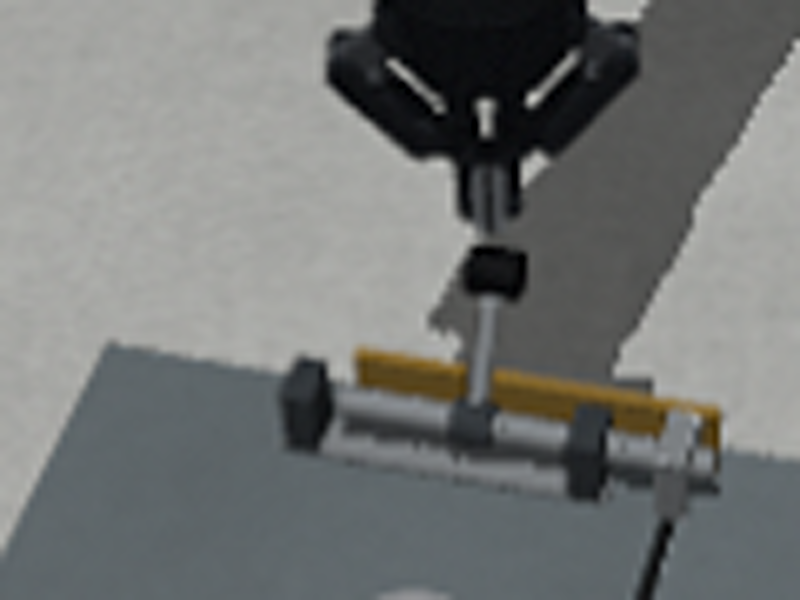

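>>> apply_moves(motion=[0,0.001,0.006,0,0,0,0,0,0,0.005,0,0,0,0,0,0,0.003,0,0,0,0,0,0,0.002,0,0,0,0])

```text
time: 11.65
ee_pos: [0.5392, -0.1292, 0.1836]
ee_rot: [[-0.85, -0.527, 0.007], [-0.527, 0.85, -0.007], [-0.002, -0.01, -1.0]]
ft_force: [0.5, 0.5, 0.5]
finger_gap: 0.002
```

```bash
python3 st.py
```

```text
t 11.65 dx -29.8 dy 43.5 z 183.6 F x,y,z 0.6 0.3 0.5 gap 0.002
tilt 0.005 moment local y 0.01 tcp rel axis -44.1 61.6
theta 0.528 rad 87.5 F radial 0.1 F tang(-=resist) -0.8
```

>>> apply_moves(motion=[0.001,0.0003,0.002,0,0,0,0,0.001,0.0003,0.002,0,0,0,0,0.001,0.0003,0.002,0,0,0,0])

```text
time: 12.02
ee_pos: [0.5341, -0.1308, 0.1787]
ee_rot: [[-0.85, -0.526, 0.002], [-0.526, 0.85, -0.009], [0.003, -0.009, -1.0]]
ft_force: [-4.6, 1.2, 7.3]
finger_gap: 0.005
```

```bash
python3 st.py
```

```text
t 12.03 dx -35.1 dy 43.3 z 178.7 F x,y,z -4.1 2.3 7.3 gap 0.005
tilt -0.0 moment local y 1.06 tcp rel axis -49.4 56.7
theta 0.61 rad 86.2 F radial 8.3 F tang(-=resist) -0.8
```

>>> apply_moves(motion=[0,0,-0.004,0,0,0,0,-0.007,-0.002,-0.003,0,0,0,0,-0.007,-0.002,0,0,0,0,0,0,0,0,0,0,0,0])

```text
time: 12.52
ee_pos: [0.5499, -0.1264, 0.1863]
ee_rot: [[-0.85, -0.526, 0.004], [-0.526, 0.85, -0.009], [0.001, -0.01, -1.0]]
ft_force: [0.6, 0.8, 0.2]
finger_gap: 0.002
```

```bash
python3 st.py
```

```text
t 12.53 dx -18.7 dy 43.4 z 186.3 F x,y,z 0.8 0.6 0.2 gap 0.002
tilt 0.002 moment local y -0.01 tcp rel axis -33.0 64.3
theta 0.399 rad 85.0 F radial -0.1 F tang(-=resist) -0.8
```

>>> apply_moves(motion=[0,0,0.004,0,0,0,0,0,0,0.002,0,0,0,0,0.001,0.0003,0.002,0,0,0,0,0.002,0.0006,0.002,0,0,0,0])

```text
time: 13.02
ee_pos: [0.5467, -0.1273, 0.1754]
ee_rot: [[-0.85, -0.526, 0.004], [-0.526, 0.85, -0.009], [0.001, -0.009, -1.0]]
ft_force: [-0.7, 0.0, 3.1]
finger_gap: 0.002
```

```bash
python3 st.py
```

```text
t 13.03 dx -22.1 dy 43.5 z 175.4 F x,y,z -0.6 0.2 3.1 gap 0.002
tilt 0.001 moment local y 0.19 tcp rel axis -36.3 53.4
theta 0.494 rad 76.6 F radial 3.0 F tang(-=resist) -0.9
```

>>> apply_moves(motion=[0.0022,0.0006,0.003,0,0,0,0,0.002,0.0006,0.003,0,0,0,0,0.0018,0.0005,0.003,0,0,0,0,0.0016,0.0005,0.003,0,0,0,0])

```text
time: 13.52
ee_pos: [0.5382, -0.13, 0.163]
ee_rot: [[-0.85, -0.526, 0.003], [-0.526, 0.85, -0.009], [0.002, -0.009, -1.0]]
ft_force: [-0.9, -0.4, 2.8]
finger_gap: 0.002
```

```bash
python3 st.py
```

```text
t 13.53 dx -31.0 dy 43.0 z 163.0 F x,y,z -1.0 -0.2 2.8 gap 0.002
tilt 0.001 moment local y 0.19 tcp rel axis -45.2 41.0
theta 0.688 rad 71.2 F radial 2.8 F tang(-=resist) -1.0
```

>>> apply_moves(motion=[0.0015,0.0004,0.003,0,0,0,0,0.0013,0.0004,0.003,0,0,0,0,0.0012,0.0003,0.003,0,0,0,0,0.001,0.0003,0.003,0,0,0,0,0.001,0.0003,0.003,0,0,0,0])

```text
time: 14.15
ee_pos: [0.5317, -0.132, 0.1466]
ee_rot: [[-0.85, -0.526, 0.003], [-0.526, 0.85, -0.009], [0.002, -0.009, -1.0]]
ft_force: [-0.5, -0.1, 1.3]
finger_gap: -0.001
```

```bash
python3 st.py
```

```text
t 14.15 dx -37.8 dy 42.8 z 146.6 F x,y,z -0.5 0.1 1.3 gap -0.001
tilt 0.001 moment local y 0.12 tcp rel axis -52.1 24.6
theta 0.932 rad 64.8 F radial 1.2 F tang(-=resist) -0.7
```

Deep in the notch (rail passed). 13 mm to go; smaller steps.

>>> apply_moves(motion=[0.0005,0,0.0025,0,0,0,0,0.0005,0,0.002,0,0,0,0,0,0,0.002,0,0,0,0,0,0,0.0015,0,0,0,0])

```text
time: 14.65
ee_pos: [0.5307, -0.1326, 0.1379]
ee_rot: [[-0.85, -0.526, 0.003], [-0.526, 0.85, -0.009], [0.002, -0.009, -1.0]]
ft_force: [-0.2, 1.0, 0.6]
finger_gap: -0.002
```

```bash
python3 st.py
```

```text
t 14.65 dx -38.9 dy 42.5 z 137.9 F x,y,z 0.0 1.0 0.6 gap -0.002
tilt 0.0 moment local y 0.13 tcp rel axis -53.1 15.9
theta 1.058 rad 61.0 F radial 0.3 F tang(-=resist) -0.5
```

>>> apply_moves(motion=[0,0,0.001,0,0,0,0,0,0,0.001,0,0,0,0,0,0,0.0008,0,0,0,0])

```text
time: 15.02
ee_pos: [0.5309, -0.1326, 0.135]
ee_rot: [[-0.85, -0.526, 0.003], [-0.526, 0.85, -0.009], [0.002, -0.009, -1.0]]
ft_force: [0.4, 0.7, 1.7]
finger_gap: 0.002
```

```bash
python3 st.py
```

```text
t 15.03 dx -38.7 dy 42.4 z 135.0 F x,y,z 0.6 0.6 1.7 gap 0.002
tilt 0.001 moment local y 0.07 tcp rel axis -53.0 13.0
theta 1.1 rad 59.4 F radial 0.3 F tang(-=resist) -1.8
```

>>> apply_moves(motion=[0,0,0.0006,0,0,0,0,0,0,0.0006,0,0,0,0])

```text
time: 15.28
ee_pos: [0.5309, -0.1326, 0.1337]
ee_rot: [[-0.85, -0.526, 0.003], [-0.526, 0.85, -0.009], [0.002, -0.009, -1.0]]
ft_force: [-0.1, -0.1, 1.4]
finger_gap: -0.003
```

```bash
python3 st.py
```

```text
t 15.28 dx -38.7 dy 42.4 z 133.7 F x,y,z -0.1 -0.1 1.4 gap -0.003
tilt 0.001 moment local y 0.12 tcp rel axis -52.9 11.7
theta 1.119 rad 58.8 F radial 0.7 F tang(-=resist) -1.2
```

>>> apply_moves(motion=[0,0,0.0005,0,0,0,0])

```text
time: 15.4
ee_pos: [0.531, -0.1326, 0.1332]
ee_rot: [[-0.85, -0.526, 0.003], [-0.526, 0.85, -0.009], [0.002, -0.009, -1.0]]
ft_force: [-1.0, -1.1, 1.2]
finger_gap: 0.003
```

```bash
python3 st.py
```

```text
t 15.4 dx -38.7 dy 42.4 z 133.2 F x,y,z -1.2 -0.8 1.2 gap 0.003
tilt 0.001 moment local y 0.12 tcp rel axis -52.9 11.2
theta 1.127 rad 58.6 F radial 1.6 F tang(-=resist) -0.6
```

>>> apply_moves(motion=[0,0,0.0005,0,0,0,0,0,0,0.0004,0,0,0,0])

```text
time: 15.65
ee_pos: [0.531, -0.1326, 0.1322]
ee_rot: [[-0.85, -0.526, 0.003], [-0.526, 0.85, -0.009], [0.002, -0.009, -1.0]]
ft_force: [-0.4, 0.7, 1.7]
finger_gap: -0.001
```

>>> apply_moves(motion=[0,0,0.0004,0,0,0,0])

```text
time: 15.78
ee_pos: [0.5309, -0.1327, 0.1319]
ee_rot: [[-0.85, -0.526, 0.003], [-0.526, 0.85, -0.009], [0.002, -0.009, -1.0]]
ft_force: [-1.7, -0.4, 2.4]
finger_gap: -0.001
```

>>> apply_moves(motion=[0,0,0.0003,0,0,0,0])

```text
time: 15.9
ee_pos: [0.5309, -0.1327, 0.1316]
ee_rot: [[-0.85, -0.526, 0.003], [-0.526, 0.85, -0.009], [0.002, -0.009, -1.0]]
ft_force: [-2.1, -0.8, 4.2]
finger_gap: 0.001
```

>>> apply_moves(motion=[0,0,0.0003,0,0,0,0])

```text
time: 16.02
ee_pos: [0.5309, -0.1327, 0.1314]
ee_rot: [[-0.85, -0.526, 0.003], [-0.526, 0.85, -0.009], [0.002, -0.009, -1.0]]
ft_force: [-1.3, -0.3, 3.4]
finger_gap: 0.001
```

```bash
python3 st.py
```

```text
t 16.02 dx -38.7 dy 42.3 z 131.4 F x,y,z -1.4 0.0 3.4 gap 0.001
tilt 0.001 moment local y 0.33 tcp rel axis -53.0 9.4
theta 1.154 rad 57.9 F radial 2.6 F tang(-=resist) -2.6
```

>>> apply_moves(motion=[0,0,0.0004,0,0,0,0])

```text
time: 16.15
ee_pos: [0.531, -0.1327, 0.1312]
ee_rot: [[-0.85, -0.526, 0.003], [-0.526, 0.85, -0.009], [0.002, -0.01, -1.0]]
ft_force: [-0.5, 0.1, 5.5]
finger_gap: 0.003
```

>>> apply_moves(motion=[0,0,0.0004,0,0,0,0])

```text
time: 16.27
ee_pos: [0.5311, -0.1327, 0.131]
ee_rot: [[-0.85, -0.526, 0.003], [-0.526, 0.85, -0.009], [0.002, -0.01, -1.0]]
ft_force: [-0.6, 0.4, 4.2]
finger_gap: -0.003
```

>>> apply_moves(motion=[0,0,-0.003,0,0,0,0,0,0,-0.02,0,0,0,0,0,0,-0.04,0,0,0,0,0.01,0,-0.05,0,0,0,0,0.02,0,-0.05,0,0,0,0,0,0,0,0,0,0,0])

```text
time: 17.02
ee_pos: [0.5043, -0.1471, 0.2975]
ee_rot: [[-0.85, -0.527, 0.002], [-0.527, 0.85, -0.008], [0.002, -0.008, -1.0]]
ft_force: [0.3, 0.2, 0.0]
finger_gap: 0.0
```

```bash
python3 - <<'E' 2>/dev/null | sed '1,/-----/d'
from fit2 import *
a=get_image('scene')[110:200,150:270];b=get_image('top')[150:240,240:360]
cv2.imwrite('pics/i.png',np.vstack([cv2.resize(x,(400,300),interpolation=cv2.INTER_CUBIC) for x in(a,b)]))
for th in(1.3,1.45,1.57):
  for n,c in(('scene',[150,110]),('top',[240,150])): print(th,n,(proj(n,W(p,(-.065*np.sin(th),.0167,.022+.065*np.cos(th))))[0]-c+.35)/.3)
for n in('scene','top'): print(n,[(x['centre'],x['conf']) for x in place_of('knob',n)])
print(ctrl.read_state()['ft_force'])
E
```

```text
[ 0.586  -0.1336  0.265   0.0131  0.0027  0.2571] 15.18138985691536
[ 0.1473  0.6061 -0.0468  1.729   0.0181  1.6486  0.9939  2.7363  0.2902
  1.667   0.0716  0.4052  0.1608  0.1164 -0.6115 -0.1899 -0.4609  0.4747
 -0.0207 -0.1926 -0.6028  0.3166]
axis [ 0.586  -0.1336  0.122 ] knob [ 0.5772 -0.1642  0.1849] nom [ 0.5622 -0.111   0.122 ]
1.3 scene [254.917  148.1608]
1.3 top [208.3537 224.1993]
1.45 scene [255.9156 154.5927]
1.45 top [207.5349 226.8544]
1.57 scene [256.3947 160.6034]
1.57 top [206.5301 227.7343]
scene [([224.3, 159.8], 0.46)]
top [([300.4, 222.3], 0.63)]
[ 0.4447 -0.2609 -0.5251]
```

View pics/i.png

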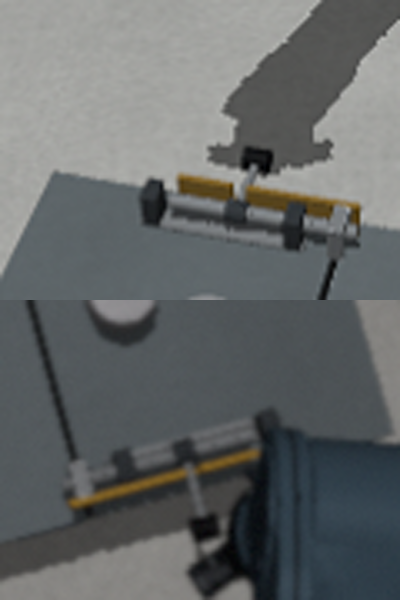

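```bash
python3 -c "
from station import ctrl
print(ctrl.hand_in())"
```

```text
the job is handed in; nothing more can be done
None
```

The box is locked and handed in at about 17 s of the 72 s allowed. I slid the bolt about 47 mm to the left, through the staple, with the handle up. I then turned the handle down into the notch, pressed it home with closed fingertips, and backed the gripper off.

**What the last checks showed:**
- **Seating:** the last press met a firm stop with about 4–5.5 N at the knob, under the 11 N limit.
- **Handle position:** in both cameras the knob lies about where it should with the handle at 1.57 rad. The network's knob position agrees in the scene view, but in the top view it is about 4 px off (on the order of 1 cm).
- **Rod:** its end shows past the staple in both pictures.
- **Clear of the box:** the force reading is about zero, so the gripper touches nothing.
- **Other items:** I never went near the bottle, the tin or the screwdriver. The last pictures I viewed show only part of the tin.

**What went less well:**
- **Pinch grip and a 64 N pull:** the pinched knob did not pivot in the fingers, so I tilted the gripper along with the handle. Two joints then came right up against their range limits. The gripper rose and pulled along the handle with about 64 N at the wrist, below the 120 N limit. It pulled along the stem, away from the rod, with only about 2 N in the turning direction. I can't tell how much of it reached the rail. I let go, and the handle stayed in the notch at about 0.75 rad.
- **Misplaced push:** my first push with the fingertips landed too far forward on the knob, at about 8 N. I moved it back and then pressed the handle home.

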